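# Rock the jammed lamp module out of its socket

## Task

On the classroom bench, work the tight lamp module (the plug-in block with the little glass bulb on top, not the one with the switch) out of its socket: rock it to and fro along the socket, first towards the end with the two brass screw posts and then the other way, in leans of about ten degrees and never as much as twenty, letting it climb a few millimetres with each lean. Do not haul the sprung socket up off its wooden base, and leave the switch module and everything else where they are. Finish still holding the lamp module in the gripper, upright and steady, straight above its socket with its blade one to three centimetres clear of it.

Things in the scene. Friction and masses are not known exactly. Their poses are not given: they have to be found in the camera images.
- lamp_grip (a point): centre of the lamp module's grip block, the place to take hold of it: 36 mm (x) by 30 mm (y) by 46 mm high. At the start it is 43 mm above the socket's top, 103 mm above the table. z is up through the bulb; x is the long way of the module, along the socket towards the screw posts
- lamp: lamp module, loose, about 0.2 kg, white plastic. Origin: centre of the underside of its shoulder (60 x 34 x 20 mm), which rests on the socket's top at the start. The grip block stands on the shoulder; a glass bulb stands 26 mm high on the block. Below the shoulder a flat steel blade, 30 mm wide (x), 6 mm thick (y), 19 mm long, sits in the socket's jaws. Axes as its grip block
- lamp_tip (a point): middle of the lower end of the lamp module's blade, 62 mm straight below the centre of its grip block; at the start it is 19 mm below the socket's top
- lamp_mouth (a point): centre of the top opening of the lamp's socket, 60 mm above the table, fixed to the wooden base. x runs along the socket towards the two upright brass screw posts (66 mm away, tops 22 mm lower). z is up. The blade is free when its lower end is level with this point
- lamp_base: wooden base 150 (x) x 90 x 12 mm, origin under its centre, fixed to the table. On it the socket: grey block 110 x 60 mm, top 60 mm up, opening 76 (x) x 26 mm, 24 mm deep. Two sprung steel jaws in it, 34 mm along x, 2 to 16 mm below the top, pinch the blade's flat faces. A straight pull needs 30 to 45 N, more than holds the socket down
- lamp_socket (a joint): lift of the lamp's socket off its base, m: 0 at rest, sprung down with 20 N, then 1 N per mm; stay below 5 mm. The module leans along x (turning about y), about 0.5 to 0.9 N m. Only while it turns does it climb with little pull: 3 to 4 mm for each swing from 0.2 rad one way to 0.2 rad the other (turned about its blade, or over a shoulder's end); it stays where it has climbed to
- switch_grip (a point): centre of the grip block of the switch module: the same shape as the lamp module but with a small steel toggle lever in place of the bulb, in a second socket of the same kind; leave it alone
- eraser: wooden board eraser 100 x 45 x 30 mm, origin under its centre; leave alone
- weight: brass weight, 44 mm diameter, 50 mm high, origin under its centre; leave alone
- cup: white plastic cup, 84 mm across, 110 mm high, origin under its centre; leave alone
- jar: glass jar with steel lid, 90 mm across, 130 mm high, origin under its centre; leave alone
- carton: small cardboard box 70 x 50 x 45 mm, origin under its centre; leave alone
- ruler: wooden ruler 300 x 30 x 5 mm, origin under its centre; leave alone
- driver: screwdriver lying on the table, origin under its middle; leave alone

How it is judged:
On the way, in this order (a step that is already met when the one before it is completed fails the run):
1. the lamp module, its blade still in the jaws, is leaned towards the screw posts (angle between lamp_grip's own z axis and vertical above 0.1 rad and x of lamp_grip in the frame of lamp_mouth above 0.003 m and z of lamp_tip in the frame of lamp_mouth below -0.003 m).
2. then, its blade still in the jaws, it is leaned the other way (angle between lamp_grip's own z axis and vertical above 0.1 rad and x of lamp_grip in the frame of lamp_mouth below -0.003 m and z of lamp_tip in the frame of lamp_mouth below -0.003 m).
3. the blade is clear of the socket (z of lamp_tip in the frame of lamp_mouth above 0.004 m), for 0.2 s.
At the end, for the whole second after the job is handed in: The fingers hold the lamp module within 0.2 rad of upright and still (under 30 mm/s), the lower end of its blade 5 to 40 mm above the socket's top and within 25 mm of straight over the socket's centre, touching nothing of the socket or base; the socket is down (under 3 mm) (z of lamp_tip in the frame of lamp_mouth between 0.005 and 0.04 m and horizontal distance between lamp_tip and lamp_mouth below 0.025 m and angle between lamp_grip's own z axis and vertical below 0.2 rad and contact force between lamp and the fingers above 1 N and contact force between lamp and lamp_base below 0.1 N and linear speed of lamp below 0.03 m/s and value of joint lamp_socket below 0.003 m); the arm keeps its last pose, push and grip.
It fails at once if the lamp's socket is hauled up off its base by more than 5 mm (value of joint lamp_socket above 0.005 m).
It fails at once if the lamp module is leaned more than 0.4 rad (23 degrees) (angle between lamp_grip's own z axis and vertical above 0.4 rad).
It fails at once if the switch module is shifted more than 12 mm (distance of switch_grip from where it was at the start of the episode above 0.012 m).
It fails at once if any other thing on the table is shifted more than 30 mm (distance of any of eraser, weight, cup, jar, carton, ruler, driver from where it was at the start of the episode above 0.03 m).
It also fails if it takes over 51 s, if anything falls off the work surface, if the arm or the gripper's body presses on something with over 40 N, if the wrist force passes 120 N, or if a joint passes its speed limit or range.

## Robot

A 7-joint arm with a two-finger parallel gripper is mounted at the origin on the work surface. World frame = base frame: x ahead of the robot, y to its left, z up, the work surface at z = 0. Lengths are in m, angles in rad, forces in N, time in s.
With the tool pointing down it reaches from about 0.35 to 0.9 m from the base axis. Payload 8.1 kg.
Tool frame: the origin (TCP) lies between the finger pads; the fingertips stand arm.nose_length ahead of it and the grasp point (between the pads) is the TCP (arm.nose_length is the distance from the TCP to the fingertips, in m); z points along the fingers, y is the line along which they close (so a half turn about z gives the same grasp; the last joint's range is limited). The gripper opens to 92 mm and grips with 3 to 60 N. Pads are 19 mm wide; open, the fingers measure 130 mm over their backs; the gripper's body (75 mm by 190 mm) begins 47 mm behind the grasp point.
Start: joints at [1.132, 0.434, 0.025, 1.573, -0.012, 1.134, -0.075], TCP at [0.206, -0.59, 0.246] pointing down, gripper open.
Joint ranges: [-2.62, 2.62], [-0.44, 2.09], [-1.27, 1.32], [0.08, 2.57], [-1.32, 4.46], [0.12, 2], [-2.74, 2.74]. Speed limits (rad/s): [2.22, 2.22, 3.01, 3.01, 3.14, 3.14, 3.14].

## Interface

Orientations are given as a rotation vector (axis times angle).
In Python, from plant import sensors, vision, arm gives the robot as it stands. The module is installed in compiled form; this text tells all that it offers.
- The arm moves only by the shell command python3 -m pendant 'ROWS'. ROWS is JSON, a list of rows, each an object with "rotation": the turn, a rotation vector about the world's x, y, z in units of pi rad (1.0 is pi rad), a list of three; "xyz": the shift along the world's x, y, z in units of 150 mm (1.0 is 150 mm), a list of three; "jaw": the gripper command: -1 is shut, 1 is fully open, values between are in proportion. A call has 1 to 12 rows; each row shifts and turns the commanded pose from where the row before left it; what a row does not reach is not made up. A row lasts 1/10 s, in which the tool goes at most 50 mm and 8.59 degrees, less where a joint would pass 70% of its speed; a pose out of reach is approached as far as the arm can. A call with a number of a shift or a turn outside -1 to 1 is refused whole. A call with a gripper value outside its range is refused whole. The fingers move at their own pace and stop on an object; the grip force is fixed at half the most. Time passes only in rows, so rows that do not move let the fingers close. It gives the time, the measured TCP pose, the force, the opening and the grip force at its end, in the units of the state.
- sensors.sense(): the state, without advancing time (a new reading comes with each control period).
- vision.grab_frame(name): name is "scene" or "side" or "wrist"; returns the picture (384x512x3 uint8, blue, green, red); there is no depth.
- vision.get_calibration(name): a dict with "fov_y" (degrees; the focal length in pixels is half the picture's height over the tangent of half this angle, whatever the lens; pixels are square), "cx", "cy" (the principal point, pixels), "world_from_camera" (4x4, takes a point from camera to world coordinates). Camera axes: x right, y up, looking along -z (the intrinsics and any distortion apply to the point x, -y, -z); pixel columns grow to the right and rows downward; lengths in m; the calibration is good to about 2 mm. A picture is of the moment at which its call begins: read the wrist's pose just before it. get_calibration takes no time and is no camera call; for the wrist camera it gives the pose at the moment of the call.
- arm.job_done(): hands the job in; it is judged then, once.
Trained networks look in the newest picture that a camera, given by its name, has taken for a name from the list of things; names that differ only in an ending like _2 or _b are one class to them, and where a whole thing is asked for, a point or a joint stands for the part that bears it (a point fixed in the world has none). Each returns a list of dicts, best first, with "confidence" (0 to 1); they miss things now and then, are a little off and sometimes report something else, mostly with a low value. They report only what shows in the picture. A call takes as long as a camera call.
- vision.regions_of(target, camera): "pixels" (384x512 bool, what is visible of it) and "box" ([centre column, centre row, width, height] in pixels, round what is visible of it).
The state is a dict: "t": time; "q": joint angles; "qd": joint speeds; "tau": joint torques, N m; "position": TCP position; "eef_rot": TCP orientation; "wrist_force": force on the tool from outside, world axes, zero at the start; "wrist_torque": the same for the moment, N m; "grip_width": opening from 0.0 (shut) to 1.0 (fully open); "gripper_force": force on a finger pad.
Only numpy, scipy, OpenCV 4.12 (cv2) and the standard library are available. Lean on these libraries where they do the work, as an engineer would, in place of code of your own. Each camera call takes 0.05 s, during which the arm holds its last target. There are 200 camera calls.

## Working session

There is one attempt and no reset: what is moved stays moved. The work goes in short steps, Python scripts to look and compute and a shell command to move; the robot and the scene stay as the last step left them, time stands still between calls to the robot, and variables do not carry over. Pictures are saved under pics/ and viewed, at most 10 in all, crops included, and the job is handed in when it is done.

```bash
mkdir -p pics; python3 - <<'E'
from plant import sensors, vision, arm
import cv2,numpy as np
s=sensors.sense();print({k:np.round(v,3).tolist() for k,v in s.items()},arm.nose_length)
ims=[]
for n in("scene","side"):
    im=vision.grab_frame(n);ims.append(im);c=vision.get_calibration(n);print(n,c)
    for t in("lamp","lamp_base","switch_grip"):
        for r in vision.regions_of(t,n)[:2]:print(t,r["confidence"],r["box"])
cv2.imwrite("pics/a.png",cv2.resize(np.vstack(ims),(400,600)) if 0 else ims[0]);cv2.imwrite("pics/b.png",ims[1])
E
```

```text
{'t': 0.0, 'q': [1.132, 0.435, 0.025, 1.574, -0.012, 1.134, -0.075], 'qd': [-0.0, 0.0, -0.002, 0.002, 0.001, 0.0, -0.0], 'tau': [0.0, -66.785, 0.985, -31.447, -0.06, 0.043, 0.0], 'position': [0.206, -0.59, 0.245], 'eef_rot': [-3.096, -0.525, 0.001], 'wrist_force': [0.805, -0.505, -0.567], 'wrist_torque': [-0.044, -0.017, -0.052], 'gripper_force': 0.0, 'grip_width': 1.0} 0.019
scene {'fov_y': 52.42353402665002, 'cx': 253.75483445424277, 'cy': 192.95863779361633, 'world_from_camera': array([[-0.27084819, -0.65317005,  0.70711395,  1.43773338],
       [ 0.96251475, -0.17279017,  0.20906675,  0.26836964],
       [-0.01437379,  0.73723296,  0.67548572,  0.95569927],
       [ 0.        ,  0.        ,  0.        ,  1.        ]])}
lamp 0.63 [324.3, 201.1, 14.2, 30.1]
lamp 0.39 [201.9, 243.8, 31.2, 51.3]
lamp_base 0.68 [321.8, 217.9, 37.6, 44.7]
lamp_base 0.66 [240.4, 237.9, 11.8, 14.3]
switch_grip 0.53 [203.1, 180.9, 16.2, 25.7]
side {'fov_y': 52.6708413989348, 'cx': 252.53510127200602, 'cy': 188.19365553431686, 'world_from_camera': array([[-0.99708683,  0.05905285, -0.04827639,  0.48999962],
       [-0.07509082, -0.64888633,  0.75717098,  0.78847147],
       [ 0.01338721,  0.75859033,  0.65143034,  0.75063191],
       [ 0.        ,  0.        ,  0.        ,  1.        ]])}
lamp 0.81 [258.3, 248.9, 33.0, 37.1]
lamp 0.72 [158.3, 222.8, 34.8, 51.2]
lamp_base 0.88 [257.9, 272.9, 72.7, 56.4]
switch_grip 0.86 [265.1, 142.6, 23.9, 25.8]
```

View pics/a.png

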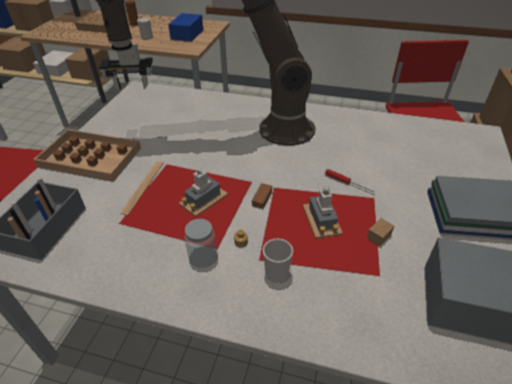

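View pics/b.png

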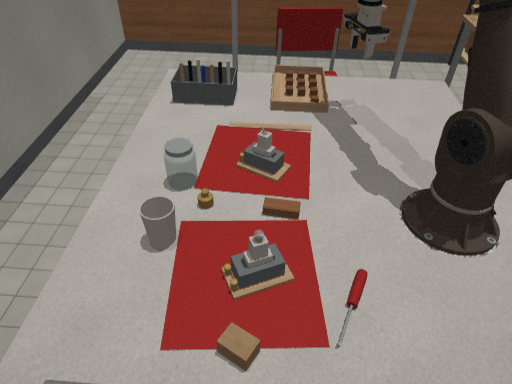

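```bash
python3 - <<'E'
import cv2,numpy as np
a=cv2.imread("pics/a.png");b=cv2.imread("pics/b.png")
c=lambda im,x,y,w=80,h=60:cv2.resize(im[y:y+h,x:x+w],(400,300),interpolation=cv2.INTER_CUBIC)
cv2.imwrite("pics/c.png",np.vstack([np.hstack([c(a,285,180),c(a,165,160)]),np.hstack([c(b,215,230,),c(b,225,120)])]))
E
```

```text
(no output)
```

View pics/c.png

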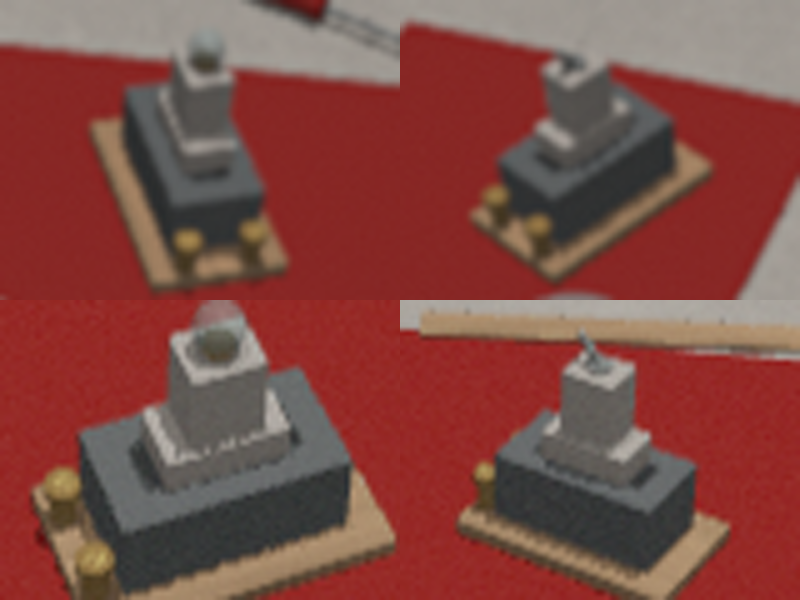

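```bash
cat > h.py <<'E'
import numpy as np
from plant import vision
def proj(c,P):
    M=np.linalg.inv(c["world_from_camera"]);p=P@M[:3,:3].T+M[:3,3]
    f=192/np.tan(np.radians(c["fov_y"])/2)
    return np.c_[c["cx"]+f*p[:,0]/-p[:,2],c["cy"]-f*p[:,1]/-p[:,2]]
def place(v,L):
    c,s=np.cos(v[2]),np.sin(v[2]);L=np.array(L)/1000.
    return np.c_[v[0]+c*L[:,0]-s*L[:,1],v[1]+s*L[:,0]+c*L[:,1],L[:,2]]
E
python3 - <<'E'
from h import *
from scipy.optimize import least_squares
obs={"side":([[55,30,60],[55,-30,60],[-55,-30,60],[-55,30,60],[18,-15,126],[18,15,126],[-18,15,126]],
 [[239,275.6],[231,257.4],[275,244],[285,262.4],[249,238.4],[253,244.4],[268.6,239.6]]),
"scene":([[55,-30,60],[55,30,60],[-55,-30,60]],[[320.6,220.4],[337.4,217.6],[310,197.6]])}
def res(v,ks):
    return np.concatenate([(proj(vision.get_calibration(k),place(v,obs[k][0]))-obs[k][1]).ravel() for k in ks])
for ks in(["side"],["scene"],["side","scene"]):
    r=least_squares(res,[.5,.2,0],args=(ks,),loss="soft_l1");print(ks,r.x.round(4),res(r.x,ks).round(1))
v=r.x
print(place([v[0],v[1],v[2]],[[66,0,38]]))
E
```

```text
['side'] [0.5109 0.2289 0.4348] [ 0.1  0.5 -0.5 -1.7  0.  -0.9  0.6 -0.1 -0.8 -1.9  0.1  2.1  0.3  2.5]
['scene'] [0.5078 0.2298 0.4684] [-0.5  0.2  0.9  0.1 -0.3 -0.4]
['side', 'scene'] [0.5107 0.2295 0.4437] [ 0.4  0.9 -0.5 -1.3 -0.  -0.8  0.7 -0.1 -0.7 -1.6  0.3  2.3  0.5  2.6
 -1.2  0.7  0.3  1.  -0.2 -0.1]
[[0.57026081 0.25778867 0.038     ]]
```

```bash
python3 -m pendant '[{"xyz":[0.1,0.27,0],"rotation":[0,0,0.0267],"jaw":1},{"xyz":[0.1,0.27,0],"rotation":[0,0,0.0267],"jaw":1},{"xyz":[0.1,0.27,0],"rotation":[0,0,0.0267],"jaw":1},{"xyz":[0.1,0.27,0],"rotation":[0,0,0.0267],"jaw":1},{"xyz":[0.1,0.27,0],"rotation":[0,0,0.0267],"jaw":1},{"xyz":[0.1,0.27,0],"rotation":[0,0,0.0267],"jaw":1},{"xyz":[0.1,0.27,0],"rotation":[0,0,0.0267],"jaw":1},{"xyz":[0.1,0.27,0],"rotation":[0,0,0.0267],"jaw":1},{"xyz":[0.1,0.27,0],"rotation":[0,0,0.0267],"jaw":1},{"xyz":[0.1,0.27,0],"rotation":[0,0,0.0267],"jaw":1}]' | tail -c 600
python3 -m pendant '[{"xyz":[0.1,0.27,0],"rotation":[0,0,0.0267],"jaw":1},{"xyz":[0.1,0.27,0],"rotation":[0,0,0.0267],"jaw":1},{"xyz":[0.1,0.27,0],"rotation":[0,0,0.0267],"jaw":1},{"xyz":[0.1,0.27,0],"rotation":[0,0,0.0267],"jaw":1},{"xyz":[0.1,0.27,0],"rotation":[0,0,0.0267],"jaw":1},{"xyz":[0.1,0.27,0],"rotation":[0,0,0.0267],"jaw":1},{"xyz":[0.1,0.27,0],"rotation":[0,0,0.0267],"jaw":1},{"xyz":[0.1,0.27,0],"rotation":[0,0,0.0267],"jaw":1},{"xyz":[0.1,0.27,0],"rotation":[0,0,0.0267],"jaw":1},{"xyz":[0,0,0],"rotation":[0,0,0],"jaw":1}]' | tail -c 600
```

```text
t: 1.4
position: [0.3563, -0.1835, 0.2461]
eef_rot: [2.612, 1.744, 0.0]
wrist_force: [0.8, -0.2, 0.3]
grip_width: 1.001
gripper_force: 0.0
t: 2.4
position: [0.4915, 0.1856, 0.2461]
eef_rot: [-1.777, -2.588, -0.007]
wrist_force: [-0.6, 0.1, 0.1]
grip_width: 0.997
gripper_force: 0.0
```

```bash
python3 - <<'E'
from h import *
import cv2
c=vision.get_calibration("wrist");im=vision.grab_frame("wrist")
np.save("wc.npy",c,allow_pickle=True)
print(c)
v=[.5107,.2295,.4437]
L=[[55,30,60],[55,-30,60],[-55,-30,60],[-55,30,60],[18,-15,126],[18,15,126],[-18,15,126],[-18,-15,126]]
p=proj(c,place(v,L));print(p.round())
for r in vision.regions_of("lamp","wrist")[:1]:print(r["confidence"],r["box"])
cv2.imwrite("pics/w0.png",im)
E
```

```text
{'fov_y': 64.14158599343864, 'cx': 254.63709980275524, 'cy': 190.313739116797, 'world_from_camera': array([[ 0.93364039, -0.34125793, -0.10889739,  0.46219528],
       [ 0.35819796,  0.89207935,  0.27547895,  0.26038122],
       [ 0.00313574, -0.29620509,  0.95511921,  0.38622672],
       [ 0.        ,  0.        ,  0.        ,  1.        ]])}
[[338. 108.]
 [338. 164.]
 [237. 172.]
 [232. 116.]
 [315. 167.]
 [314. 132.]
 [272. 136.]
 [274. 170.]]
0.76 [287.1, 149.4, 61.1, 47.8]
```

View pics/w0.png

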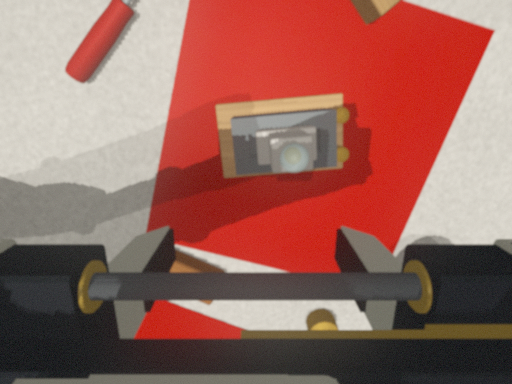

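```bash
python3 -m pendant '[{"xyz":[0.065,0.145,0],"rotation":[0,0,0.0125],"jaw":1},{"xyz":[0.065,0.145,0],"rotation":[0,0,0.0125],"jaw":1},{"xyz":[0,0,-0.2],"rotation":[0,0,0],"jaw":1},{"xyz":[0,0,-0.2],"rotation":[0,0,0],"jaw":1},{"xyz":[0,0,-0.1],"rotation":[0,0,0],"jaw":0.5},{"xyz":[0,0,0],"rotation":[0,0,0],"jaw":0.5}]'
python3 - <<'E'
from h import *
import cv2
from plant import sensors
s=sensors.sense();print(s["position"],s["eef_rot"])
c=vision.get_calibration("wrist");im=vision.grab_frame("wrist")
v=[.5107,.2295,.4437]
L=[[18,-15,126],[18,15,126],[-18,15,126],[-18,-15,126],[55,30,60],[55,-30,60],[-55,-30,60],[-55,30,60]]
p=proj(c,place(v,L))
for q in p:cv2.circle(im,(int(q[0]),int(q[1])),2,(0,255,0),-1)
cv2.imwrite("pics/w1.png",im)
E
```

```text
t: 3.1
position: [0.5095, 0.2207, 0.169]
eef_rot: [-1.688, -2.648, 0.006]
wrist_force: [-0.8, -0.2, 0.1]
grip_width: 0.872
gripper_force: 0.0
[0.50953235 0.22073235 0.16901086] [-1.6884833  -2.64767322  0.00591913]
```

View pics/w1.png

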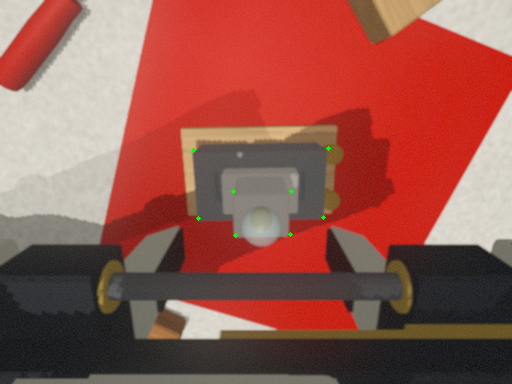

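```bash
python3 - <<'E'
import cv2,numpy as np
a=cv2.imread("pics/w0.png")[85:195,205:365];b=cv2.imread("pics/w1.png")[110:260,165:365]
cv2.imwrite("pics/d.png",np.hstack([cv2.resize(a,(440,303),interpolation=3)[:300],cv2.resize(b,(360,300) if 0 else (360,270),interpolation=3)[:300]]) if 0 else np.vstack([cv2.resize(a,None,fx=2.5,fy=2.5),cv2.resize(b,(400,300))]))
E
```

```text
(no output)
```

View pics/d.png

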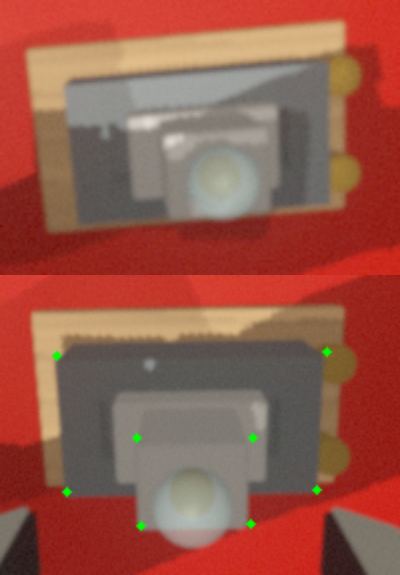

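```bash
python3 -m pendant '[{"xyz":[0.007,0.06,0],"rotation":[0,0,0.002],"jaw":0.5},{"xyz":[0,0,-0.1],"rotation":[0,0,0],"jaw":0.2},{"xyz":[0,0,-0.1],"rotation":[0,0,0],"jaw":0.2},{"xyz":[0,0,-0.1],"rotation":[0,0,0],"jaw":0.2},{"xyz":[0,0,-0.08],"rotation":[0,0,0],"jaw":0.2},{"xyz":[0,0,0],"rotation":[0,0,0],"jaw":0.2},{"xyz":[0,0,0],"rotation":[0,0,0],"jaw":0.2}]'
```

```text
t: 3.85
position: [0.5113, 0.2319, 0.1134]
eef_rot: [-1.678, -2.655, 0.001]
wrist_force: [0.6, -1.2, -0.3]
grip_width: 0.597
gripper_force: 0.0
```

```bash
python3 -m pendant '[{"xyz":[0,-0.015,-0.03],"rotation":[0,0,0],"jaw":0.2},{"xyz":[0,0,0],"rotation":[0,0,0],"jaw":-0.1},{"xyz":[0,0,0],"rotation":[0,0,0],"jaw":-0.3},{"xyz":[0,0,0],"rotation":[0,0,0],"jaw":-0.6},{"xyz":[0,0,0],"rotation":[0,0,0],"jaw":-1},{"xyz":[0,0,0],"rotation":[0,0,0],"jaw":-1},{"xyz":[0,0,0],"rotation":[0,0,0],"jaw":-1}]'
```

```text
t: 4.55
position: [0.5099, 0.2288, 0.1094]
eef_rot: [-1.678, -2.655, 0.005]
wrist_force: [-5.9, -4.1, 6.8]
grip_width: 0.39
gripper_force: 30.0
```

```bash
cat > path.py <<'E'
import numpy as np,sys
U=np.array([.9048,.4259]);W=np.array([-.4259,.9048])
def tcp(t,c):
    zb=max(-9,(-21+c)/2); d=49-zb+c
    return np.array([d*np.sin(t),zb+d*np.cos(t)])
def rows(wp):
    for (a,b),(e,f) in zip(wp,wp[1:]):
        D=(tcp(e,f)-tcp(a,b))/150;r=(e-a)/np.pi
        print(np.round([*(D[0]*U),D[1]],3).tolist(),np.round([*(r*W),0],4).tolist(),(round(e,3),round(f,1)))
if __name__=="__main__":
    a=list(map(float,sys.argv[1:5]));n=int(sys.argv[5])
    rows(list(zip(np.linspace(a[0],a[2],n+1),np.linspace(a[1],a[3],n+1))))
E
python3 path.py 0 0 .14 4.4 4
```

```text
[0.012, 0.006, 0.007] [-0.0047, 0.0101, 0.0] (np.float64(0.035), np.float64(1.1))
[0.013, 0.006, 0.007] [-0.0047, 0.0101, 0.0] (np.float64(0.07), np.float64(2.2))
[0.013, 0.006, 0.006] [-0.0047, 0.0101, 0.0] (np.float64(0.105), np.float64(3.3))
[0.013, 0.006, 0.006] [-0.0047, 0.0101, 0.0] (np.float64(0.14), np.float64(4.4))
```

Start with half of the lean and read the force.

```bash
python3 -m pendant '[{"xyz":[0.012,0.006,0.007],"rotation":[-0.0047,0.0101,0],"jaw":-1},{"xyz":[0.013,0.006,0.007],"rotation":[-0.0047,0.0101,0],"jaw":-1}]'; python3 -m pendant '[{"xyz":[0,0,0],"rotation":[0,0,0],"jaw":-1}]'; python3 -c "
from plant import sensors;print(sensors.sense()['wrist_torque'])"
```

```text
t: 4.75
position: [0.5132, 0.2304, 0.1108]
eef_rot: [-1.655, -2.621, 0.099]
wrist_force: [-7.1, -2.8, -5.4]
grip_width: 0.39
gripper_force: 30.0
t: 4.85
position: [0.5133, 0.2305, 0.1109]
eef_rot: [-1.656, -2.62, 0.1]
wrist_force: [-9.2, -5.7, 5.4]
grip_width: 0.387
gripper_force: 30.0
[-0.95820416  1.18418488  0.11450624]
```

```bash
python3 -m pendant '[{"xyz":[0.013,0.006,0.006],"rotation":[-0.0047,0.0101,0],"jaw":-1},{"xyz":[0.013,0.006,0.006],"rotation":[-0.0047,0.0101,0],"jaw":-1},{"xyz":[0,0,0],"rotation":[0,0,0],"jaw":-1}]'; cat > st.py <<'E'
import numpy as np
from plant import sensors
from scipy.spatial.transform import Rotation as R
s=sensors.sense();z=-R.from_rotvec(s["eef_rot"]).as_matrix()[:,2]
U=np.array([.9048,.4259]);W=np.array([-.4259,.9048])
p=s["position"]-np.array([.5107,.2295,.109]);tip=s["position"]-z*.068
print("lean x",z[:2]@U,"y",z[:2]@W,"off",(p*1000).round(1),"tip rel mouth mm",((tip-[.5107,.2295,.06])*1000).round(1),"F",s["wrist_force"].round(1),"T",s["wrist_torque"].round(2))
E
python3 st.py; python3 path.py .14 4.4 -.14 7 8
```

```text
t: 5.15
position: [0.5167, 0.232, 0.1124]
eef_rot: [-1.632, -2.584, 0.191]
wrist_force: [-9.8, -5.2, 2.3]
grip_width: 0.393
gripper_force: 30.0
lean x 0.1471961877690077 y 8.199820205808527e-05 off [6.  2.5 3.4] tip rel mouth mm [ -3.1  -1.7 -14.9] F [-9.8 -5.2  2.3] T [-0.91  1.35  0.12]
[-0.013, -0.006, 0.004] [0.0047, -0.0101, 0.0] (np.float64(0.105), np.float64(4.7))
[-0.013, -0.006, 0.003] [0.0047, -0.0101, 0.0] (np.float64(0.07), np.float64(5.1))
[-0.013, -0.006, 0.003] [0.0047, -0.0101, 0.0] (np.float64(0.035), np.float64(5.4))
[-0.013, -0.006, 0.002] [0.0047, -0.0101, 0.0] (np.float64(0.0), np.float64(5.7))
[-0.013, -0.006, 0.002] [0.0047, -0.0101, 0.0] (np.float64(-0.035), np.float64(6.0))
[-0.013, -0.006, 0.001] [0.0047, -0.0101, 0.0] (np.float64(-0.07), np.float64(6.4))
[-0.013, -0.006, 0.001] [0.0047, -0.0101, 0.0] (np.float64(-0.105), np.float64(6.7))
[-0.013, -0.006, 0.0] [0.0047, -0.0101, 0.0] (np.float64(-0.14), np.float64(7.0))
```

```bash
python3 -m pendant '[{"xyz":[0.013,0.006,0.005],"rotation":[-0.0047,0.0101,0],"jaw":-1},{"xyz":[0,0,0],"rotation":[0,0,0],"jaw":-1}]'; python3 st.py; python3 - <<'E'
from h import *
import cv2
c=vision.grab_frame("side")[215:305,200:320];cv2.imwrite("pics/e.png",cv2.resize(c,(800,600),interpolation=2))
E
python3 path.py .175 5.4 -.175 8.6 10
```

```text
t: 5.35
position: [0.5184, 0.2329, 0.1131]
eef_rot: [-1.62, -2.565, 0.235]
wrist_force: [-10.0, -5.0, 1.8]
grip_width: 0.387
gripper_force: 30.0
lean x 0.1818748986679374 y -1.922346408811177e-05 off [7.7 3.4 4.1] tip rel mouth mm [ -3.5  -1.9 -13.8] F [-10.   -5.    1.8] T [-0.96  1.38  0.1 ]
[-0.013, -0.006, 0.004] [0.0047, -0.0101, 0.0] (np.float64(0.14), np.float64(5.7))
[-0.013, -0.006, 0.004] [0.0047, -0.0101, 0.0] (np.float64(0.105), np.float64(6.0))
[-0.013, -0.006, 0.003] [0.0047, -0.0101, 0.0] (np.float64(0.07), np.float64(6.4))
[-0.013, -0.006, 0.003] [0.0047, -0.0101, 0.0] (np.float64(0.035), np.float64(6.7))
[-0.013, -0.006, 0.002] [0.0047, -0.0101, 0.0] (np.float64(0.0), np.float64(7.0))
[-0.013, -0.006, 0.002] [0.0047, -0.0101, 0.0] (np.float64(-0.035), np.float64(7.3))
[-0.013, -0.006, 0.001] [0.0047, -0.0101, 0.0] (np.float64(-0.07), np.float64(7.6))
[-0.013, -0.006, 0.001] [0.0047, -0.0101, 0.0] (np.float64(-0.105), np.float64(8.0))
[-0.013, -0.006, 0.0] [0.0047, -0.0101, 0.0] (np.float64(-0.14), np.float64(8.3))
[-0.013, -0.006, -0.0] [0.0047, -0.0101, 0.0] (np.float64(-0.175), np.float64(8.6))
```

View pics/e.png

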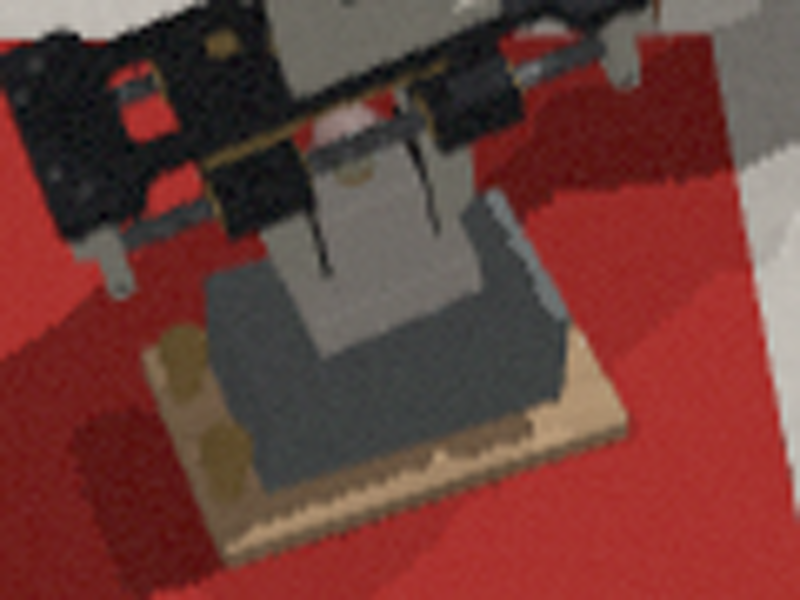

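The side view shows the module held between the pads and leaned with the gripper towards the posts (shoulder's lower edge from about (325,357) to (480,290) in the crop), and the socket is still down. Next I swing it the other way.

```bash
python3 -m pendant '[{"xyz":[-0.013,-0.006,0.004],"rotation":[0.0047,-0.0101,0],"jaw":-1},{"xyz":[-0.013,-0.006,0.004],"rotation":[0.0047,-0.0101,0],"jaw":-1},{"xyz":[-0.013,-0.006,0.003],"rotation":[0.0047,-0.0101,0],"jaw":-1},{"xyz":[-0.013,-0.006,0.003],"rotation":[0.0047,-0.0101,0],"jaw":-1},{"xyz":[-0.013,-0.006,0.002],"rotation":[0.0047,-0.0101,0],"jaw":-1}]'; python3 st.py
python3 -m pendant '[{"xyz":[-0.013,-0.006,0.002],"rotation":[0.0047,-0.0101,0],"jaw":-1},{"xyz":[-0.013,-0.006,0.001],"rotation":[0.0047,-0.0101,0],"jaw":-1},{"xyz":[-0.013,-0.006,0.001],"rotation":[0.0047,-0.0101,0],"jaw":-1},{"xyz":[-0.013,-0.006,0],"rotation":[0.0047,-0.0101,0],"jaw":-1},{"xyz":[-0.013,-0.006,0],"rotation":[0.0047,-0.0101,0],"jaw":-1}]';python3 st.py; python3 path.py -.175 8.6 .175 11.8 10
```

```text
t: 5.9
position: [0.5091, 0.2281, 0.1146]
eef_rot: [-1.677, -2.654, 0.006]
wrist_force: [-1.2, -0.7, -14.9]
grip_width: 0.39
gripper_force: 30.0
lean x 0.003932039752974978 y 0.0004940595091876544 off [-1.6 -1.4  5.6] tip rel mouth mm [ -1.8  -1.6 -13.4] F [ -1.2  -0.7 -14.9] T [-0.12  0.41  0.09]
t: 6.4
position: [0.4993, 0.2235, 0.1149]
eef_rot: [1.625, 2.571, 0.219]
wrist_force: [1.4, 1.6, -18.0]
grip_width: 0.391
gripper_force: 30.0
lean x -0.1700312143199096 y 0.001098395610923514 off [-11.4  -6.    5.9] tip rel mouth mm [ -0.9  -1.1 -12.1] F [  1.4   1.6 -18. ] T [-0.22  0.63  0.13]
[0.013, 0.006, 0.004] [-0.0047, 0.0101, 0.0] (np.float64(-0.14), np.float64(8.9))
[0.013, 0.006, 0.004] [-0.0047, 0.0101, 0.0] (np.float64(-0.105), np.float64(9.2))
[0.013, 0.006, 0.003] [-0.0047, 0.0101, 0.0] (np.float64(-0.07), np.float64(9.6))
[0.014, 0.006, 0.003] [-0.0047, 0.0101, 0.0] (np.float64(-0.035), np.float64(9.9))
[0.014, 0.006, 0.002] [-0.0047, 0.0101, 0.0] (np.float64(0.0), np.float64(10.2))
[0.014, 0.006, 0.002] [-0.0047, 0.0101, 0.0] (np.float64(0.035), np.float64(10.5))
[0.014, 0.006, 0.001] [-0.0047, 0.0101, 0.0] (np.float64(0.07), np.float64(10.8))
[0.014, 0.006, 0.001] [-0.0047, 0.0101, 0.0] (np.float64(0.105), np.float64(11.2))
[0.014, 0.006, 0.0] [-0.0047, 0.0101, 0.0] (np.float64(0.14), np.float64(11.5))
[0.014, 0.006, -0.0] [-0.0047, 0.0101, 0.0] (np.float64(0.175), np.float64(11.8))
```

```bash
python3 -m pendant '[{"xyz":[0.013,0.006,0.003],"rotation":[-0.0047,0.0101,0],"jaw":-1},{"xyz":[0.013,0.006,0.003],"rotation":[-0.0047,0.0101,0],"jaw":-1},{"xyz":[0.013,0.006,0.003],"rotation":[-0.0047,0.0101,0],"jaw":-1},{"xyz":[0.014,0.006,0.002],"rotation":[-0.0047,0.0101,0],"jaw":-1},{"xyz":[0.014,0.006,0.002],"rotation":[-0.0047,0.0101,0],"jaw":-1}]'; python3 st.py
python3 -m pendant '[{"xyz":[0.014,0.006,0.001],"rotation":[-0.0047,0.0101,0],"jaw":-1},{"xyz":[0.014,0.006,0.001],"rotation":[-0.0047,0.0101,0],"jaw":-1},{"xyz":[0.014,0.006,0],"rotation":[-0.0047,0.0101,0],"jaw":-1},{"xyz":[0.014,0.006,0],"rotation":[-0.0047,0.0101,0],"jaw":-1},{"xyz":[0.014,0.006,-0.001],"rotation":[-0.0047,0.0101,0],"jaw":-1}]';python3 st.py; python3 path.py .175 10.8 -.175 13 10
```

```text
t: 6.9
position: [0.5094, 0.2282, 0.1172]
eef_rot: [-1.676, -2.653, 0.01]
wrist_force: [-2.3, -0.9, -13.4]
grip_width: 0.389
gripper_force: 29.9
lean x 0.006945417762661603 y 0.0004991313338844946 off [-1.3 -1.3  8.2] tip rel mouth mm [ -1.7  -1.6 -10.8] F [ -2.3  -0.9 -13.4] T [-0.1   0.33  0.16]
t: 7.4
position: [0.52, 0.2328, 0.1173]
eef_rot: [-1.621, -2.566, 0.233]
wrist_force: [-4.0, -1.5, -12.2]
grip_width: 0.392
gripper_force: 29.9
lean x 0.18083368659271024 y -0.0003203190034300123 off [9.3 3.3 8.3] tip rel mouth mm [-1.8 -1.9 -9.6] F [ -4.   -1.5 -12.2] T [ 0.09 -0.08  0.07]
[-0.013, -0.006, 0.004] [0.0047, -0.0101, 0.0] (np.float64(0.14), np.float64(11.0))
[-0.014, -0.006, 0.003] [0.0047, -0.0101, 0.0] (np.float64(0.105), np.float64(11.2))
[-0.014, -0.006, 0.003] [0.0047, -0.0101, 0.0] (np.float64(0.07), np.float64(11.5))
[-0.014, -0.006, 0.002] [0.0047, -0.0101, 0.0] (np.float64(0.035), np.float64(11.7))
[-0.014, -0.006, 0.002] [0.0047, -0.0101, 0.0] (np.float64(0.0), np.float64(11.9))
[-0.014, -0.007, 0.001] [0.0047, -0.0101, 0.0] (np.float64(-0.035), np.float64(12.1))
[-0.014, -0.007, 0.001] [0.0047, -0.0101, 0.0] (np.float64(-0.07), np.float64(12.3))
[-0.014, -0.007, 0.0] [0.0047, -0.0101, 0.0] (np.float64(-0.105), np.float64(12.6))
[-0.014, -0.007, -0.0] [0.0047, -0.0101, 0.0] (np.float64(-0.14), np.float64(12.8))
[-0.014, -0.007, -0.001] [0.0047, -0.0101, 0.0] (np.float64(-0.175), np.float64(13.0))
```

```bash
python3 -m pendant '[{"xyz":[-0.013,-0.006,0.004],"rotation":[0.0047,-0.0101,0],"jaw":-1},{"xyz":[-0.014,-0.006,0.003],"rotation":[0.0047,-0.0101,0],"jaw":-1},{"xyz":[-0.014,-0.006,0.003],"rotation":[0.0047,-0.0101,0],"jaw":-1},{"xyz":[-0.014,-0.006,0.003],"rotation":[0.0047,-0.0101,0],"jaw":-1},{"xyz":[-0.014,-0.006,0.002],"rotation":[0.0047,-0.0101,0],"jaw":-1},{"xyz":[-0.014,-0.007,0.001],"rotation":[0.0047,-0.0101,0],"jaw":-1},{"xyz":[-0.014,-0.007,0.001],"rotation":[0.0047,-0.0101,0],"jaw":-1},{"xyz":[-0.014,-0.007,0],"rotation":[0.0047,-0.0101,0],"jaw":-1},{"xyz":[-0.014,-0.007,0],"rotation":[0.0047,-0.0101,0],"jaw":-1},{"xyz":[-0.014,-0.007,-0.001],"rotation":[0.0047,-0.0101,0],"jaw":-1}]';python3 st.py; python3 - <<'E'
from h import *
import cv2
c=vision.grab_frame("side")[215:305,200:320];cv2.imwrite("pics/f.png",cv2.resize(c,(800,600),interpolation=2))
E
python3 path.py -.175 13 .175 15.4 10
```

```text
t: 8.4
position: [0.4995, 0.2233, 0.1198]
eef_rot: [1.624, 2.57, 0.221]
wrist_force: [1.7, 0.9, -17.0]
grip_width: 0.392
gripper_force: 30.0
lean x -0.17133222436283152 y 0.0007442683752899838 off [-11.2  -6.2  10.8] tip rel mouth mm [-0.7 -1.3 -7.2] F [  1.7   0.9 -17. ] T [-0.07  0.43  0.2 ]
[0.014, 0.006, 0.004] [-0.0047, 0.0101, 0.0] (np.float64(-0.14), np.float64(13.2))
[0.014, 0.006, 0.003] [-0.0047, 0.0101, 0.0] (np.float64(-0.105), np.float64(13.5))
[0.014, 0.007, 0.003] [-0.0047, 0.0101, 0.0] (np.float64(-0.07), np.float64(13.7))
[0.014, 0.007, 0.002] [-0.0047, 0.0101, 0.0] (np.float64(-0.035), np.float64(14.0))
[0.014, 0.007, 0.002] [-0.0047, 0.0101, 0.0] (np.float64(0.0), np.float64(14.2))
[0.014, 0.007, 0.001] [-0.0047, 0.0101, 0.0] (np.float64(0.035), np.float64(14.4))
[0.014, 0.007, 0.001] [-0.0047, 0.0101, 0.0] (np.float64(0.07), np.float64(14.7))
[0.014, 0.007, 0.0] [-0.0047, 0.0101, 0.0] (np.float64(0.105), np.float64(14.9))
[0.014, 0.007, -0.0] [-0.0047, 0.0101, 0.0] (np.float64(0.14), np.float64(15.2))
[0.014, 0.007, -0.001] [-0.0047, 0.0101, 0.0] (np.float64(0.175), np.float64(15.4))
```

View pics/f.png

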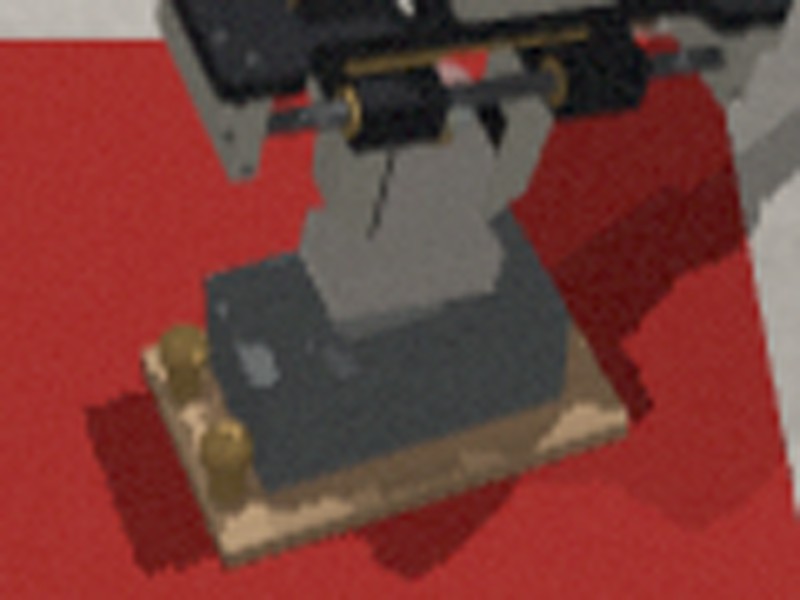

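The picture shows the module now leaning away from the posts and raised, its shoulder's lower edge about (340,330) to (500,290) and the socket still down. I keep rocking.

```bash
python3 -m pendant '[{"xyz":[0.014,0.006,0.004],"rotation":[-0.0047,0.0101,0],"jaw":-1},{"xyz":[0.014,0.006,0.003],"rotation":[-0.0047,0.0101,0],"jaw":-1},{"xyz":[0.014,0.006,0.003],"rotation":[-0.0047,0.0101,0],"jaw":-1},{"xyz":[0.014,0.007,0.002],"rotation":[-0.0047,0.0101,0],"jaw":-1},{"xyz":[0.014,0.007,0.002],"rotation":[-0.0047,0.0101,0],"jaw":-1},{"xyz":[0.014,0.007,0.001],"rotation":[-0.0047,0.0101,0],"jaw":-1},{"xyz":[0.014,0.007,0.001],"rotation":[-0.0047,0.0101,0],"jaw":-1},{"xyz":[0.014,0.006,0],"rotation":[-0.0047,0.0101,0],"jaw":-1},{"xyz":[0.014,0.006,0],"rotation":[-0.0047,0.0101,0],"jaw":-1},{"xyz":[0.014,0.006,-0.001],"rotation":[-0.0047,0.0101,0],"jaw":-1}]';python3 st.py; python3 path.py .175 15.4 -.175 17.8 10
```

```text
t: 9.45
position: [0.5212, 0.2333, 0.1224]
eef_rot: [-1.621, -2.566, 0.231]
wrist_force: [-2.0, 0.5, -13.2]
grip_width: 0.392
gripper_force: 30.0
lean x 0.1792905448220676 y -0.0009783425022882298 off [10.5  3.8 13.4] tip rel mouth mm [-0.6 -1.3 -4.5] F [ -2.    0.5 -13.2] T [ 0.43 -0.59  0.04]
[-0.014, -0.007, 0.004] [0.0047, -0.0101, 0.0] (np.float64(0.14), np.float64(15.6))
[-0.014, -0.007, 0.004] [0.0047, -0.0101, 0.0] (np.float64(0.105), np.float64(15.9))
[-0.014, -0.007, 0.003] [0.0047, -0.0101, 0.0] (np.float64(0.07), np.float64(16.1))
[-0.014, -0.007, 0.002] [0.0047, -0.0101, 0.0] (np.float64(0.035), np.float64(16.4))
[-0.014, -0.007, 0.002] [0.0047, -0.0101, 0.0] (np.float64(0.0), np.float64(16.6))
[-0.014, -0.007, 0.001] [0.0047, -0.0101, 0.0] (np.float64(-0.035), np.float64(16.8))
[-0.014, -0.007, 0.001] [0.0047, -0.0101, 0.0] (np.float64(-0.07), np.float64(17.1))
[-0.014, -0.007, 0.0] [0.0047, -0.0101, 0.0] (np.float64(-0.105), np.float64(17.3))
[-0.014, -0.007, -0.0] [0.0047, -0.0101, 0.0] (np.float64(-0.14), np.float64(17.6))
[-0.014, -0.007, -0.001] [0.0047, -0.0101, 0.0] (np.float64(-0.175), np.float64(17.8))
```

```bash
python3 -m pendant '[{"xyz":[-0.014,-0.007,0.004],"rotation":[0.0047,-0.0101,0],"jaw":-1},{"xyz":[-0.014,-0.007,0.004],"rotation":[0.0047,-0.0101,0],"jaw":-1},{"xyz":[-0.014,-0.007,0.003],"rotation":[0.0047,-0.0101,0],"jaw":-1},{"xyz":[-0.014,-0.007,0.002],"rotation":[0.0047,-0.0101,0],"jaw":-1},{"xyz":[-0.014,-0.006,0.002],"rotation":[0.0047,-0.0101,0],"jaw":-1},{"xyz":[-0.014,-0.006,0.001],"rotation":[0.0047,-0.0101,0],"jaw":-1},{"xyz":[-0.014,-0.006,0.001],"rotation":[0.0047,-0.0101,0],"jaw":-1},{"xyz":[-0.014,-0.006,0],"rotation":[0.0047,-0.0101,0],"jaw":-1},{"xyz":[-0.014,-0.006,0],"rotation":[0.0047,-0.0101,0],"jaw":-1},{"xyz":[-0.014,-0.006,-0.001],"rotation":[0.0047,-0.0101,0],"jaw":-1}]';python3 st.py; python3 path.py -.175 17.8 .175 20.2 10
```

```text
t: 10.45
position: [0.4994, 0.2233, 0.1249]
eef_rot: [1.625, 2.57, 0.219]
wrist_force: [-3.4, -0.9, -6.7]
grip_width: 0.388
gripper_force: 30.0
lean x -0.1706414918619455 y 0.00126563319406247 off [-11.3  -6.2  15.9] tip rel mouth mm [-0.7 -1.4 -2.1] F [-3.4 -0.9 -6.7] T [-0.56  1.23 -0.01]
[0.014, 0.007, 0.004] [-0.0047, 0.0101, 0.0] (np.float64(-0.14), np.float64(18.0))
[0.014, 0.007, 0.004] [-0.0047, 0.0101, 0.0] (np.float64(-0.105), np.float64(18.3))
[0.014, 0.007, 0.003] [-0.0047, 0.0101, 0.0] (np.float64(-0.07), np.float64(18.5))
[0.014, 0.007, 0.002] [-0.0047, 0.0101, 0.0] (np.float64(-0.035), np.float64(18.8))
[0.015, 0.007, 0.002] [-0.0047, 0.0101, 0.0] (np.float64(0.0), np.float64(19.0))
[0.015, 0.007, 0.001] [-0.0047, 0.0101, 0.0] (np.float64(0.035), np.float64(19.2))
[0.015, 0.007, 0.001] [-0.0047, 0.0101, 0.0] (np.float64(0.07), np.float64(19.5))
[0.015, 0.007, 0.0] [-0.0047, 0.0101, 0.0] (np.float64(0.105), np.float64(19.7))
[0.015, 0.007, -0.0] [-0.0047, 0.0101, 0.0] (np.float64(0.14), np.float64(20.0))
[0.015, 0.007, -0.001] [-0.0047, 0.0101, 0.0] (np.float64(0.175), np.float64(20.2))
```

One more swing up to upright, then I read the force.

```bash
python3 -m pendant '[{"xyz":[0.014,0.007,0.004],"rotation":[-0.0047,0.0101,0],"jaw":-1},{"xyz":[0.014,0.007,0.004],"rotation":[-0.0047,0.0101,0],"jaw":-1},{"xyz":[0.014,0.007,0.004],"rotation":[-0.0047,0.0101,0],"jaw":-1},{"xyz":[0.014,0.007,0.003],"rotation":[-0.0047,0.0101,0],"jaw":-1},{"xyz":[0.014,0.007,0.003],"rotation":[-0.0047,0.0101,0],"jaw":-1}]';python3 st.py
```

```text
t: 10.95
position: [0.5114, 0.2291, 0.1281]
eef_rot: [-1.678, -2.654, 0.005]
wrist_force: [-0.0, 0.1, -1.5]
grip_width: 0.389
gripper_force: 30.0
lean x 0.0038726712453972002 y 6.066471756742318e-07 off [ 0.7 -0.4 19.1] tip rel mouth mm [ 0.5 -0.5  0.1] F [-0.   0.1 -1.5] T [ 0.06 -0.23 -0.03]
```

Only the module's own weight is left on the wrist, so the blade is free. I lift 20 mm straight up and check.

```bash
python3 -m pendant '[{"xyz":[0,0,0.02],"rotation":[0,0,0],"jaw":-1},{"xyz":[0,0,0.02],"rotation":[0,0,0],"jaw":-1},{"xyz":[0,0,0.03],"rotation":[0,0,0],"jaw":-1},{"xyz":[0,0,0.03],"rotation":[0,0,0],"jaw":-1},{"xyz":[0,0,0.03],"rotation":[0,0,0],"jaw":-1},{"xyz":[0,0,0],"rotation":[0,0,0],"jaw":-1},{"xyz":[0,0,0],"rotation":[0,0,0],"jaw":-1},{"xyz":[0,0,0],"rotation":[0,0,0],"jaw":-1},{"xyz":[0,0,0],"rotation":[0,0,0],"jaw":-1},{"xyz":[0,0,0],"rotation":[0,0,0],"jaw":-1}]';python3 st.py; python3 - <<'E'
from h import *
import cv2
c=vision.grab_frame("side")[200:305,190:330];cv2.imwrite("pics/g.png",cv2.resize(c,(800,600),interpolation=2))
E
```

```text
t: 11.95
position: [0.5117, 0.2296, 0.1481]
eef_rot: [-1.678, -2.655, 0.0]
wrist_force: [-0.6, -0.8, -1.9]
grip_width: 0.392
gripper_force: 30.0
lean x 0.00023227694169418488 y -3.386276694328226e-05 off [ 1.   0.1 39.1] tip rel mouth mm [ 1.   0.1 20.1] F [-0.6 -0.8 -1.9] T [-0.02 -0.13 -0.1 ]
```

View pics/g.png

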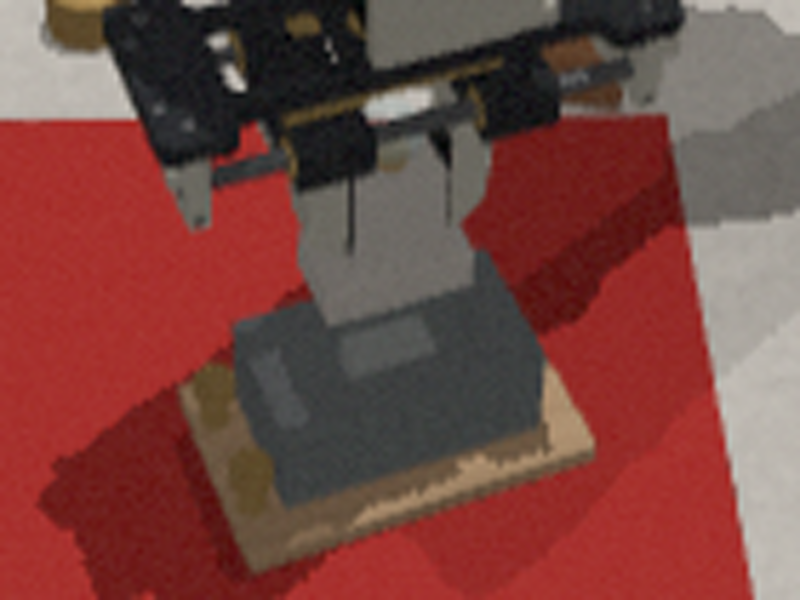

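The picture shows the module upright in the fingers, its steel blade visible below the shoulder at about (385,345), and the socket down. The wrist carries only its weight.

```bash
python3 -c "
from plant import arm;print(arm.job_done())"
```

```text
the job is handed in; nothing more can be done
None
```

I rocked the lamp module out of its socket and handed the job in with it held upright, its blade about 20 mm above the socket, at about 12 s of the 51 s limit; the hand-in gave no verdict.

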